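# Scrub out a drain pipe socket

## Task

Take the long-handled brush out of its steel cup and scrub the inside of the brown drain pipe that leans in the stand: push the bristle head right down to the bottom three times, each time drawing its tip back up to the mouth. Then lower the brush into the cup it came from, bristles down, letting go only when it stands on the bottom of the cup. Leave everything else where it is.

Things in the scene. Friction and masses are not known exactly. Their poses are not given: they have to be found in the camera images.
- brush: Pipe brush, 200 mm long, 90 g, standing bristles down in one of two steel cups. Origin: centre of the bristle end (the tip); z from tip to handle end. Black bristle head z = 0 to 75 mm, 56 mm across, the outer 7 mm soft (solid core 42 mm across); 9 mm steel stem; straight round wooden handle 21 mm thick, z = 116 to 194 mm, the place to grip. Turn about z does not matter.
- cup: The steel cup in which the brush stands: fixed to the counter, 68 mm outside, 60 mm inside, 100 mm high, foot flange 96 mm across. Origin at the centre of its underside, z up; inner bottom at z = 6 mm, rim at z = 100 mm.
- spare_cup: A second cup, the same, in which a grey pipe offcut stands; not part of the job. Origin at the centre of its underside.
- pipe: Short brown drain pipe, bottom closed, fixed in the stand, leaning 30 degrees from vertical, open mouth towards the robot's side. Origin: centre of its underside (outside), z along its axis out of the mouth, y level. 125 mm long: inner bottom at z = 6 mm, mouth at z = 125 mm; 64 mm inside, widening to 76 mm (84 mm outside) over the last 33 mm.
- stand: Steel stand fixed to the counter that holds the pipe between two upright cheeks (58 mm either side of its middle, 130 mm high); base plate 150 x 120 x 12 mm. Origin on the counter; the pipe's mouth leans towards its -x; the pipe's origin is at x = 45, z = 50 mm.
- offcut: Grey plastic pipe offcut, 40 mm across, 125 mm long, standing in the spare cup; leave alone. Origin at its lower end.
- tape_roll: White tape roll lying flat, 64 mm across, 20 mm high; leave alone. Origin under its centre.
- coupling: Grey pipe coupling standing on end, 60 mm across, 60 mm high; leave alone. Origin under its centre.
- cement_tin: Metal tin, 70 mm across, 90 mm high; leave alone. Origin under its centre.
- collar: Brown stepped pipe collar on end, 72 mm across, 70 mm high; leave alone. Origin under its centre.
- glove_box: Cardboard glove box 120 x 230 x 70 mm; leave alone. Origin under its centre.
- cleaner_bottle: White bottle, 68 mm across, 150 mm high; leave alone. Origin under its centre.
Mind the look-alikes: they are no part of the job. What is shaped like the cup but red is not meant.

How it is judged:
By the outcome, as a careful person would: the job done as asked, in the order asked, and still so for the second after the job is handed in, with the robot touching nothing.
It also fails if it takes over 61 s, if anything falls off the work surface, if the arm or the gripper's body presses on something with over 40 N, if the wrist force passes 120 N, or if a joint passes its speed limit or range.

## Robot

A 7-joint arm with a two-finger parallel gripper is mounted at the origin on the work surface. World frame = base frame: x ahead of the robot, y to its left, z up, the work surface at z = 0. Lengths are in m, angles in degrees, forces in N, time in s.
With the tool pointing down it reaches from about 0.425 to 0.875 m from the base axis. Payload 4.7 kg.
Tool frame: the origin (TCP) lies at the centre of the arm's flange, where the gripper is bolted on; the fingertips stand 182 mm ahead of it and the grasp point (between the pads) lies 164 mm ahead of it; z points along the fingers, x is the direction in which the jaws open and shut, and the axes are right-handed (so a half turn about z gives the same grasp; the last joint's range is limited). The gripper opens to 87 mm and grips with 3 to 60 N. Pads are 19 mm wide; open, the fingers measure 117 mm over their backs; the gripper's body (75 mm by 190 mm) begins 51 mm behind the grasp point.
Start: joints at [67.443, 18.392, -4.016, 83.108, 1.295, 78.541, -3.26], TCP at [0.258, -0.597, 0.405] pointing down, gripper open.
Joint ranges: [-163.93, 163.93], [-17.29, 119.83], [-79.2, 71.16], [3.27, 140.29], [-89.18, 269.18], [5.43, 117.66], [-154.24, 154.24]. Speed limits (degrees/s): [147.25, 147.25, 180, 180, 180, 180, 180].

## Interface

Orientations are given as [roll, pitch, yaw] about the fixed x, y, z axes, in that order (R = Rz(yaw) Ry(pitch) Rx(roll)).
In Python, from cell import env gives the robot as it stands. The module is installed in compiled form; this text tells all that it offers.
- The arm moves only by the tool carry_out, never from a script. Its argument "increments" is a list of rows, each a list of 5 numbers: the shift along the world's x, y, z in m, then the turn about the world's z in degrees, then the gripper's target within -1 to 1 (shut at 1, half-way at 0, fully open at -1). In form: [[dx, dy, dz, spin, jaw], ...]. A call has 1 to 20 rows; each row is the pose to reach, as a shift and turn from the pose commanded when the call began; what a row does not reach only later rows make up. A row lasts 1/10 s, in which the tool goes at most 50 mm and 8.59 degrees, less where a joint would pass 70% of its speed; a pose out of reach is approached as far as the arm can. A call with a gripper value outside its range is refused whole. The fingers move at their own pace and stop on an object; "grip_force" is the grip in N (left out, the last holds). Time passes only in rows, so rows that repeat a pose let the fingers close. It gives the time, the measured TCP pose, the force and the opening at its end, in the units of the state.
- env.get_obs(): the state, without advancing time (a new reading comes with each control period).
- env.read_camera(name): name is "side" or "top" or "wrist"; returns (picture, depth): 400x640x3 uint8, red, green, blue; 400x640 float32, m along the optical axis (not along the pixel's ray), 0 where there is no reading.
- env.get_calibration(name): a dict with "K" (3x3 intrinsics, pixels), "k1" (the pictures are not rectified: a ray, as slopes to the right and down, at radius r is drawn at 1 + k1 r^2 times it, then the intrinsics apply), "camera_from_world" (4x4, takes a point from world to camera coordinates); the wrist camera has in their place "T_tool_cam" (4x4, takes a point from camera to tool coordinates, whose origin is the TCP and whose axes are the tool frame's). Camera axes: x right, y down, z forward; pixel columns grow to the right and rows downward; lengths in m; the calibration is good to about 2 mm. A picture is of the moment at which its call begins: read the wrist's pose just before it. get_calibration takes no time and is no camera call.
- env.sign_off(): hands the job in, once; it reports no verdict.
The state is a dict: "time_s": time; "qpos": joint angles; "joint_velocities": joint speeds; "effort": joint torques, N m; "tool_pos": TCP position; "tool_rot": TCP orientation; "force": force on the tool from outside, world axes, zero at the start; "wrist_torque": the same for the moment, N m; "grip_width": finger opening in m.
Only numpy, scipy, OpenCV 4.12 (cv2) and the standard library are available. Lean on these libraries where they do the work, as an engineer would, in place of code of your own. Each camera call takes 0.05 s, during which the arm holds its last target.

## Working session

There is one attempt and no reset: what is moved stays moved. The work goes in short steps, Python scripts to look and compute and a tool call to move; the robot and the scene stay as the last step left them, time stands still between calls to the robot, and variables do not carry over. Pictures are saved under pics/ and viewed, and the job is handed in when it is done.

Besides the shell and the picture viewer there is one more tool, called by a JSON object that holds its "name" and its "arguments". carry_out: Moves the arm, as the interface text tells. Its arguments: {"type":"object","properties":{"increments":{"type":"array"},"grip_force":{"type":"number"}},"required":["increments"]}

```bash
mkdir -p pics
cat > h.py <<'E'
import numpy as np, cv2
from cell import env
from scipy.spatial.transform import Rotation as R
def snap(n):
    o=env.get_obs(); p,d=env.read_camera(n); c=env.get_calibration(n)
    if n=='wrist':
        T=np.eye(4);T[:3,:3]=R.from_euler('xyz',o['tool_rot'],degrees=True).as_matrix();T[:3,3]=o['tool_pos']
        W=T@np.array(c['T_tool_cam'])
    else: W=np.linalg.inv(np.array(c['camera_from_world']))
    return p,d,np.array(c['K']),c['k1'],W
def rays(uv,K,k1):
    return cv2.undistortPoints(np.array(uv,float).reshape(-1,1,2),K,np.array([k1,0,0,0.])).reshape(-1,2)
def cloud(s):
    p,d,K,k1,W=s
    v,u=np.mgrid[:400,:640]; r=rays(np.stack([u,v],-1),K,k1).reshape(400,640,2)
    X=np.dstack([r*d[...,None],d]); X=X@W[:3,:3].T+W[:3,3]; X[d<=0]=np.nan
    return X
def onplane(uv,s,z):
    p,d,K,k1,W=s
    r=rays(uv,K,k1); D=np.c_[r,np.ones(len(r))]@W[:3,:3].T
    return W[:3,3]+D*((z-W[2,3])/D[:,2])[:,None]
def save(p,f): cv2.imwrite('pics/'+f,p[...,::-1])
def proj(P,s):
    p,d,K,k1,W=s
    P=np.atleast_2d(P); Rv=np.linalg.inv(W); 
    return cv2.projectPoints(P.astype(float),cv2.Rodrigues(Rv[:3,:3])[0],Rv[:3,3],K,np.array([k1,0,0,0.]))[0].reshape(-1,2)
E
python3 - <<'E'
from h import *
import pickle
print(env.get_obs())
for n in ['side','top','wrist']:
    s=snap(n); save(s[0],n+'0.png'); pickle.dump(s,open(n+'0.pkl','wb')); print(n,s[4].round(3).tolist(),s[3])
E
```

```text
{'time_s': 0.0, 'qpos': array([67.44338263, 18.43703492, -4.0150629 , 83.17419265,  1.29439638,
       78.54063477, -3.26076044]), 'joint_velocities': array([0.00124854, 0.02226778, 0.02591342, 0.00969777, 0.02312919,
       0.05341539, 0.01188053]), 'effort': array([ 6.20803148e-04, -4.91284811e+01, -4.03308626e-01, -3.12531745e+01,
       -6.37762877e-02,  4.36411088e-02,  1.94163649e-04]), 'tool_pos': array([ 0.25766148, -0.59652373,  0.40369029]), 'tool_rot': array([ 1.79994695e+02,  1.06656010e-01, -6.66349794e+01]), 'force': array([ 0.22245303, -1.42073252, -0.57251761]), 'wrist_torque': array([-0.00245688, -0.00191321,  0.00924066]), 'grip_width': 0.0871530507203437}
side [[-0.727, -0.505, 0.465, 0.092], [-0.686, 0.538, -0.489, 0.582], [-0.003, -0.675, -0.738, 0.878], [0.0, 0.0, 0.0, 1.0]] 0.023858872010037523
top [[-0.019, -0.985, 0.173, 0.372], [-1.0, 0.022, 0.018, 0.02], [-0.022, -0.173, -0.985, 1.406], [0.0, 0.0, 0.0, 1.0]] -0.05336001400033398
wrist [[0.396, -0.881, -0.258, 0.328], [-0.918, -0.381, -0.11, -0.565], [-0.001, 0.28, -0.96, 0.382], [0.0, 0.0, 0.0, 1.0]] -0.04712738706515003
```

View pics/side0.png

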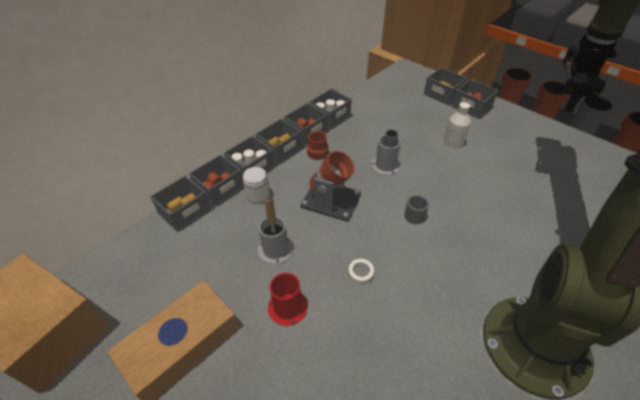

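View pics/top0.png

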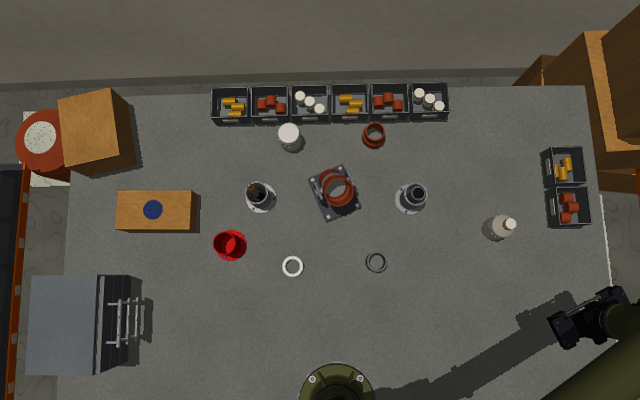

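View pics/wrist0.png

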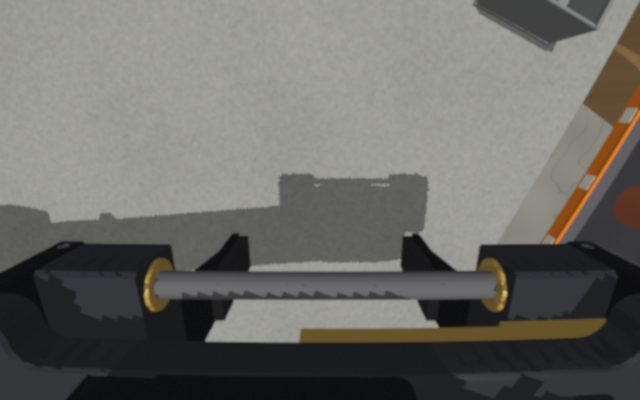

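Run:
```python
from h import *
import pickle
s=pickle.load(open('top0.pkl','rb')); t=pickle.load(open('side0.pkl','rb'))
a=cv2.resize(s[0][150:230,220:440],None,fx=3.6,fy=3.6,interpolation=cv2.INTER_CUBIC)
b=cv2.resize(t[0][130:270,230:370],None,fx=2.8,fy=2.8,interpolation=cv2.INTER_CUBIC)
a=cv2.copyMakeBorder(a,0,0,0,800-a.shape[1],0); 
save(a,'topc.png')
save(cv2.resize(t[0][130:270,230:430],None,fx=4,fy=4,interpolation=cv2.INTER_CUBIC),'sidec.png')
for n,s in (('top',s),('side',t)):
    X=cloud(s); 
    print(n, np.isfinite(X[...,2]).mean())
    # counter height check
    m=(abs(X[...,0]-0.45)<.05)&(abs(X[...,1]-0.0)<.05); print(np.nanmedian(X[m],0))
    for nm,(x0,x1,y0,y1) in dict(br=(.45,.65,.1,.3),pipe=(.45,.65,-.1,.1),off=(.45,.65,-.3,-.1)).items():
        q=X[(X[...,0]>x0)&(X[...,0]<x1)&(X[...,1]>y0)&(X[...,1]<y1)]
        for lo,hi in ((.01,.03),(.09,.11),(.115,.15),(.15,.18),(.18,.215)):
            z=q[(q[:,2]>lo)&(q[:,2]<hi)]
            if len(z)>3: print(nm,lo,hi,len(z),z.mean(0).round(4),z.min(0).round(3),z.max(0).round(3))
```

```text
top 0.995890625
[ 4.49359042e-01  6.87657546e-05 -1.67248752e-04]
br 0.01 0.03 65 [0.5484 0.2335 0.0184] [0.451 0.146 0.01 ] [0.637 0.295 0.03 ]
br 0.09 0.11 149 [0.5766 0.2356 0.0984] [0.452 0.188 0.09 ] [0.643 0.298 0.107]
br 0.115 0.15 16 [0.6013 0.2173 0.1367] [0.597 0.212 0.125] [0.609 0.227 0.15 ]
br 0.15 0.18 18 [0.6007 0.2177 0.1645] [0.597 0.212 0.151] [0.611 0.228 0.179]
br 0.18 0.215 40 [0.6042 0.22   0.1977] [0.596 0.212 0.181] [0.615 0.232 0.209]
pipe 0.01 0.03 430 [ 0.575  -0.0142  0.0132] [ 0.529 -0.09   0.01 ] [0.65  0.067 0.027]
pipe 0.09 0.11 291 [ 0.6083 -0.01    0.1031] [ 0.578 -0.065  0.091] [0.648 0.052 0.11 ]
pipe 0.115 0.15 372 [ 0.6022 -0.0147  0.1291] [ 0.558 -0.066  0.115] [0.65  0.052 0.15 ]
pipe 0.15 0.18 166 [ 0.6198 -0.007   0.1646] [ 0.569 -0.058  0.151] [0.646 0.023 0.18 ]
off 0.01 0.03 36 [ 0.5861 -0.2267  0.0182] [ 0.555 -0.27   0.011] [ 0.626 -0.207  0.03 ]
off 0.09 0.11 147 [ 0.5933 -0.2398  0.0988] [ 0.562 -0.275  0.09 ] [ 0.629 -0.207  0.11 ]
off 0.115 0.15 173 [ 0.5912 -0.2411  0.1298] [ 0.572 -0.263  0.115] [ 0.611 -0.222  0.139]
side 0.996394
[... 362 characters left out ...]

br 0.18 0.215 72 [0.6039 0.2259 0.1936] [0.599 0.213 0.181] [0.617 0.233 0.205]
pipe 0.01 0.03 543 [ 0.59   -0.0087  0.013 ] [ 0.53  -0.088  0.01 ] [0.648 0.064 0.03 ]
pipe 0.09 0.11 200 [0.61   0.0092 0.102 ] [ 0.581 -0.044  0.09 ] [0.65  0.053 0.11 ]
pipe 0.115 0.15 633 [ 0.6064 -0.0063  0.1312] [ 0.561 -0.06   0.115] [0.649 0.054 0.15 ]
pipe 0.15 0.18 213 [ 0.6164 -0.0052  0.1611] [ 0.573 -0.059  0.15 ] [0.642 0.027 0.178]
off 0.01 0.03 94 [ 0.5829 -0.2217  0.0196] [ 0.563 -0.261  0.01 ] [ 0.624 -0.206  0.03 ]
off 0.09 0.11 163 [ 0.5896 -0.231   0.0977] [ 0.564 -0.273  0.09 ] [ 0.631 -0.207  0.11 ]
off 0.115 0.15 137 [ 0.5919 -0.2399  0.1268] [ 0.573 -0.267  0.116] [ 0.614 -0.224  0.133]
```

View pics/topc.png

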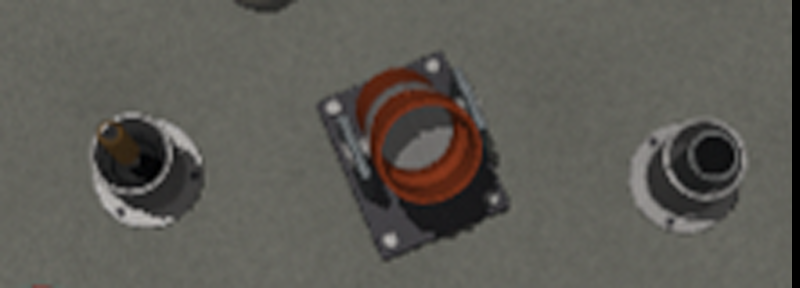

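View pics/sidec.png

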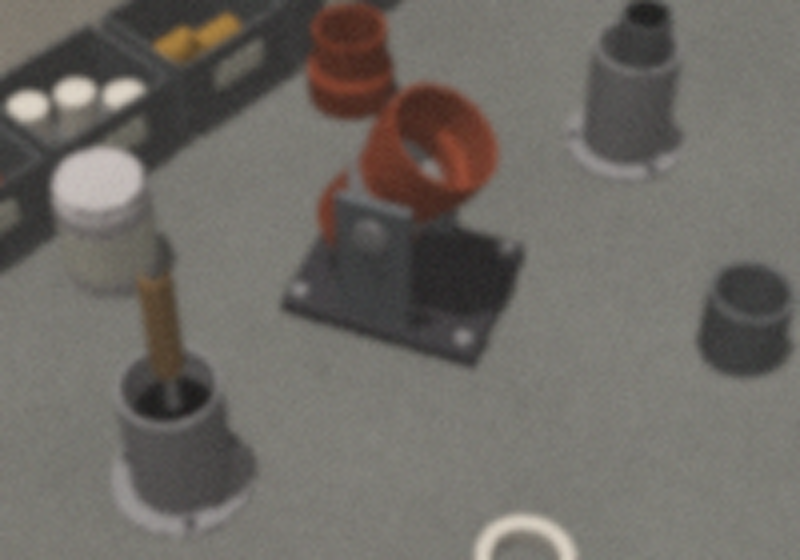

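```bash
cat > fit.py <<'E'
from h import *
import pickle
from scipy.optimize import least_squares
S={n:pickle.load(open(n+'0.pkl','rb')) for n in('top','side')}
for n,s in S.items():
    X=cloud(s); hsv=cv2.cvtColor(s[0],cv2.COLOR_RGB2HSV)
    for nm,c in (('cup',(.594,.222)),('spare',(.594,-.24))):
        dd=np.hypot(X[...,0]-c[0],X[...,1]-c[1])
        q=X[(dd<.042)&(dd>.022)&(X[...,2]>.092)&(X[...,2]<.106)]
        def f(p):
            r=np.hypot(q[:,0]-p[0],q[:,1]-p[1]); return np.maximum(r-.034,0)+np.maximum(.030-r,0)
        r=least_squares(f,c,loss='soft_l1',f_scale=.001); print(n,nm,'rim',len(q),r.x.round(4),np.abs(f(r.x)).mean().round(4))
    # handle
    m=(abs(X[...,0]-.604)<.025)&(abs(X[...,1]-.222)<.025)&(X[...,2]>.125)&(X[...,2]<.2)
    q=X[m]
    def g(p): return np.hypot(q[:,0]-p[0]-p[2]*(q[:,2]-.16),q[:,1]-p[1]-p[3]*(q[:,2]-.16))-.0105
    r=least_squares(g,[.604,.222,0,0],loss='soft_l1',f_scale=.001); print(n,'handle at z=.16',len(q),r.x.round(4),np.abs(g(r.x)).mean().round(4))
    # plate
    m=((abs(X[...,0]-.6)<.11)&(abs(X[...,1]+.01)<.11)&(X[...,2]>.009)&(X[...,2]<.016))
    q=X[m][:,:2]; print(n,'plate',cv2.minAreaRect((q*1000).astype(np.float32)))
    # pipe orange
    m=(hsv[...,0]<14)&(hsv[...,1]>110)&(abs(X[...,0]-.6)<.09)&(abs(X[...,1]+.01)<.09)&(X[...,2]>.04)
    q=X[m]; print(n,'pipe pts',len(q))
    np.save(n+'pipe.npy',q)
Q=np.vstack([np.load(n+'pipe.npy') for n in S])
print(Q.min(0),Q.max(0))
E
python3 fit.py
```

```text
top cup rim 52 [0.6098 0.2219] 0.0
top spare rim 119 [ 0.5955 -0.2409] 0.0002
top handle at z=.16 51 [ 0.6075  0.2226 -0.0007 -0.0037] 0.0004
top plate ((625.1131591796875, 2.4741439819335938), (177.67221069335938, 135.3703155517578), 21.564924240112305)
top pipe pts 602
side cup rim 63 [0.6113 0.2227] 0.0
side spare rim 86 [ 0.5971 -0.2428] 0.0003
side handle at z=.16 188 [0.6096 0.2217 0.0102 0.0016] 0.0006
side plate ((621.4651489257812, -7.493553161621094), (150.58480834960938, 121.71617889404297), 22.975908279418945)
side pipe pts 751
[ 0.55843985 -0.0606439   0.04417535] [0.68346024 0.03933268 0.18313459]
```

```bash
cat > fit2.py <<'E'
from h import *
import pickle
from scipy.optimize import least_squares
for n in ('top','side'):
    s=pickle.load(open(n+'0.pkl','rb')); X=cloud(s)
    for c0 in [(.610,.222)]:
      c=np.array(c0)
      for _ in range(4):
        dd=np.hypot(X[...,0]-c[0],X[...,1]-c[1])
        q=X[(dd<.045)&(dd>.024)&(X[...,2]>.090)&(X[...,2]<.106)]
        f=lambda p:(lambda r:np.maximum(r-.034,0)+np.maximum(.030-r,0)+.05*abs(r-.032))(np.hypot(q[:,0]-p[0],q[:,1]-p[1]))
        c=least_squares(f,c,loss='soft_l1',f_scale=.001).x
      print(n,'cup',len(q),c.round(4),f(c).mean().round(4))
    m=((abs(X[...,0]-.62)<.1)&(abs(X[...,1]+.007)<.1)&(X[...,2]>.0095)&(X[...,2]<.0145)).astype(np.uint8)
    m=cv2.morphologyEx(m,cv2.MORPH_OPEN,np.ones((2,2),np.uint8))
    q=X[m>0][:,:2]; print(n,'plate',len(q),cv2.minAreaRect((q*1000).astype(np.float32)))
    Q=np.load(n+'pipe.npy')
    def model(p):
        th=p[2]; x=np.array([np.cos(th),np.sin(th),0]);a=-.5*x+np.array([0,0,.8660254])
        O=np.array([p[0],p[1],.05])+.045*x
        sz=(Q-O)@a; r=np.linalg.norm((Q-O)-np.outer(sz,a),axis=1)
        ri=np.interp(sz,[6,92,100,125],np.array([32,32,38,38]));  # inner
        ri=np.interp(sz*1000,[6,92,125],[32,32,38])/1000; ro=np.interp(sz*1000,[0,92,93,125],[36,36,38,42])/1000
        e=np.minimum(abs(r-ri),abs(r-ro)); 
        e=np.where((sz>.119)&(r>ri)&(r<ro),abs(sz-.125),e)
        e=e+np.maximum(sz-.125,0)
        return e
    r=least_squares(model,[.6215,-.0075,np.radians(23)],loss='soft_l1',f_scale=.002)
    th=r.x[2];x=np.array([np.cos(th),np.sin(th)])
    print(n,'stand',r.x[:2].round(4),np.degrees(th).round(2),'err',np.median(model(r.x)).round(4),'mouth',(r.x[:2]-.0175*x).round(4))
E
python3 fit2.py
```

```text
top cup 113 [0.6096 0.222 ] 0.0001
top plate 189 ((616.8905639648438, -12.03790283203125), (147.98312377929688, 119.68302917480469), 21.96298599243164)
top stand [ 0.6113 -0.0119] 21.91 err 0.0011 mouth [ 0.5951 -0.0184]
side cup 165 [0.6114 0.2225] 0.0001
side plate 387 ((617.4805908203125, -7.595344543457031), (143.09275817871094, 115.23847961425781), 22.1569766998291)
side stand [ 0.6133 -0.0109] 21.44 err 0.0013 mouth [ 0.597  -0.0173]
```

{"name": "carry_out", "arguments": {"increments": [[0.01,0.02,0,0,-1],[0.03,0.055,0,0,-1],[0.052,0.1,0,0,-1],[0.075,0.145,0,-0.5,-1],[0.098,0.19,0,-1,-1],[0.121,0.235,0,-1.4,-1],[0.144,0.28,0,-1.4,-1],[0.167,0.325,0,-1.4,-1],[0.19,0.37,0,-1.4,-1],[0.213,0.415,0,-1.4,-1],[0.236,0.46,0,-1.4,-1],[0.259,0.505,0,-1.4,-1],[0.28,0.54,0,-1.4,-1],[0.292,0.557,0,-1.4,-1],[0.292,0.557,0,-1.4,-1],[0.292,0.557,0,-1.4,-1]], "grip_force": 15}}

```text
time_s: 1.75
tool_pos: [0.5496, -0.0399, 0.4043]
tool_rot: [179.9, 0.0, -68.0]
force: [-0.6, -0.5, 0.2]
grip_width: 0.0874
```

```bash
python3 - <<'E'
from h import *
import pickle
o=env.get_obs();print(o['time_s'],o['tool_pos'],o['tool_rot'],o['qpos'],o['joint_velocities'].round(2))
s=snap('wrist'); save(s[0],'w1.png'); pickle.dump(s,open('wrist1.pkl','wb'))
X=cloud(s)
m=((abs(X[...,0]-.617)<.1)&(abs(X[...,1]+.01)<.1)&(X[...,2]>.009)&(X[...,2]<.015)).astype(np.uint8)
m=cv2.morphologyEx(m,cv2.MORPH_OPEN,np.ones((3,3),np.uint8))
q=X[m>0][:,:2]; print('plate',len(q),cv2.minAreaRect((q*1000).astype(np.float32)))
E
sed -i "s/^for n in ('top','side'):/import sys\nfor n in sys.argv[1:]:/; s/Q=np.load.*/hsv=cv2.cvtColor(s[0],cv2.COLOR_RGB2HSV);Q=X[(hsv[...,0]<14)\&(hsv[...,1]>110)\&(abs(X[...,0]-.6)<.09)\&(abs(X[...,1]+.01)<.09)\&(X[...,2]>.04)]/" fit2.py; sed -i "s/n+'0.pkl'/n+'.pkl'/" fit2.py; python3 fit2.py wrist1 side0
```

```text
1.75 [ 0.54962048 -0.03987548  0.40431041] [ 1.79927187e+02  3.63109715e-03 -6.79974837e+01] [ 31.02535501   8.50893484 -32.52359237  96.43784756   4.71612857
  76.4862357  -70.31887805] [ 1.35 -0.73  1.6   0.67  0.2   0.08  0.08]
plate 1463 ((622.7831420898438, -7.637474060058594), (148.67042541503906, 119.58390808105469), 21.35253143310547)
wrist1 cup 1135 [0.6128 0.222 ] 0.0001
wrist1 plate 1396 ((621.25634765625, -10.988243103027344), (152.0570526123047, 120.94621276855469), 22.08935546875)
wrist1 stand [ 0.6135 -0.012 ] 24.29 err 0.0011 mouth [ 0.5975 -0.0192]
side0 cup 165 [0.6114 0.2225] 0.0001
side0 plate 387 ((617.4805908203125, -7.595344543457031), (143.09275817871094, 115.23847961425781), 22.1569766998291)
side0 stand [ 0.6133 -0.0109] 21.44 err 0.0013 mouth [ 0.597  -0.0173]
```

View pics/w1.png

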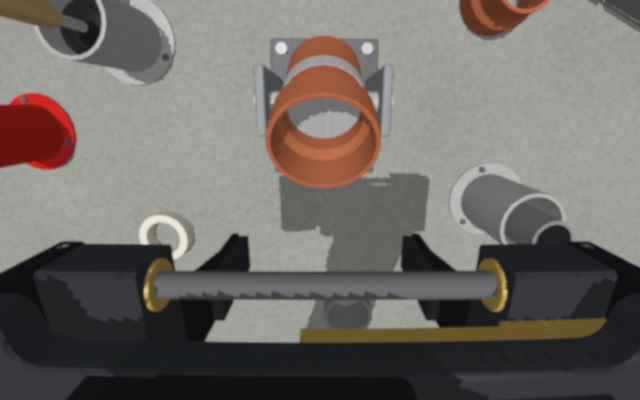

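Run:
```python
from h import *
import pickle
s=pickle.load(open('wrist1.pkl','rb'));X=cloud(s)
hsv=cv2.cvtColor(s[0],cv2.COLOR_RGB2HSV); m=((hsv[...,0]<14)&(hsv[...,1]>110)).astype(np.uint8);m[:,:200]=0;m[:,450:]=0;m[:30]=0
ys,xs=np.nonzero(m); print(xs.min(),xs.max(),ys.max(), np.median(xs[ys==ys.max()]),ys[xs==xs.min()],ys[xs==xs.max()])
b=onplane([[np.median(xs[ys==ys.max()]),ys.max()+.5]],s,.137)[0]
l=onplane([[xs.min()-.5,np.median(ys[xs==xs.min()])],[xs.max()+.5,np.median(ys[xs==xs.max()])]],s,.158)
print('lowlip->center',b[:2]+.0364*np.array([np.cos(np.radians(22)),np.sin(np.radians(22))]))
d=l[1]-l[0];print('LR',l,l.mean(0),np.linalg.norm(d),np.degrees(np.arctan2(d[1],d[0]))+90)
for r in range(84,104,2): print(r,s[0][r,324],X[r,324].round(4))
save(cv2.resize(s[0][20:200,230:420],None,fx=3.2,fy=3.2),'w1c.png')
```

```text
266 380 187 323.5 [132 133 134 135 136 137 138 139 140 141 142 143 144 145] [136]
lowlip->center [ 0.59809795 -0.01826372]
LR [[ 0.58709343  0.02178093  0.158     ]
 [ 0.619409   -0.05362962  0.158     ]] [ 0.60325122 -0.01592434  0.158     ] 0.08204296212119419 23.19651220280629
84 [159  90  62] [ 0.6361 -0.0035  0.1677]
86 [159  91  63] [ 0.6347 -0.0041  0.1723]
88 [159  91  62] [ 0.6335 -0.0046  0.1733]
90 [162  93  64] [ 0.6322 -0.0051  0.1759]
92 [174 101  70] [ 0.631  -0.0056  0.1772]
94 [178 104  73] [ 0.6299 -0.0061  0.1778]
96 [163  97  71] [ 0.6288 -0.0065  0.1765]
98 [129 105  97] [ 0.6299 -0.0059  0.1115]
100 [111 109 109] [ 0.6284 -0.0065  0.1102]
102 [110 108 108] [ 0.6269 -0.0071  0.1094]
```

View pics/w1c.png

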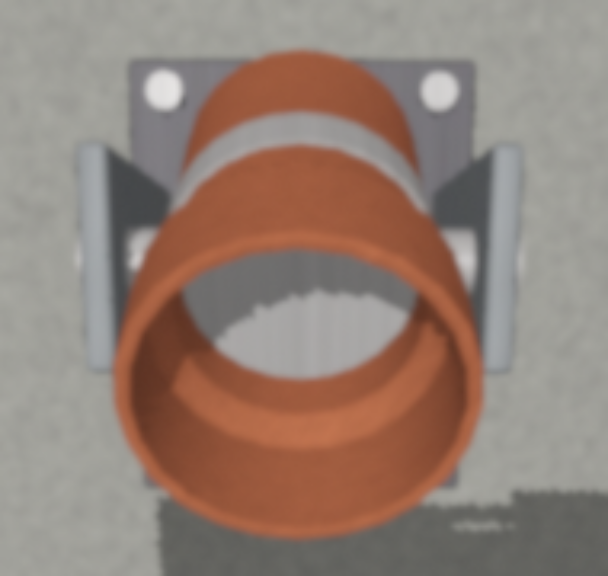

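{"name": "carry_out", "arguments": {"increments": [[0.005,0.02,0,0.5,-1],[0.012,0.055,0,0.5,-1],[0.022,0.1,0,0.5,-1],[0.033,0.145,0,0.5,-1],[0.043,0.19,0,0.5,-1],[0.053,0.235,0,0.5,-1],[0.059,0.257,0,0.5,-1],[0.059,0.262,0,0.5,-1],[0.059,0.262,0,0.5,-1],[0.059,0.262,0,0.5,-1]]}}

```text
time_s: 2.8
tool_pos: [0.6093, 0.2195, 0.4046]
tool_rot: [179.9, -0.1, -67.7]
force: [0.3, -1.0, 0.3]
grip_width: 0.087
```

Run:
```python
from h import *
import pickle
o=env.get_obs();print(o['time_s'],o['tool_pos'],o['tool_rot'])
for n in ('side','wrist'):
    s=snap(n); pickle.dump(s,open(n+'2.pkl','wb'))
    X=cloud(s)
    m=(abs(X[...,0]-.608)<.025)&(abs(X[...,1]-.222)<.025)&(X[...,2]>.13)&(X[...,2]<.2)
    q=X[m]; print(n,len(q), q.mean(0) if len(q) else '')
    save(s[0] if n=='wrist' else cv2.resize(s[0][80:280,180:420],None,fx=3,fy=3),n+'2.png')
```

```text
2.8 [0.60927158 0.21952137 0.40461632] [ 1.79947474e+02 -1.21977245e-01 -6.77336356e+01]
side 174 [0.60317314 0.22647669 0.16628663]
wrist 828 [0.61658228 0.22497818 0.17273134]
```

View pics/side2.png

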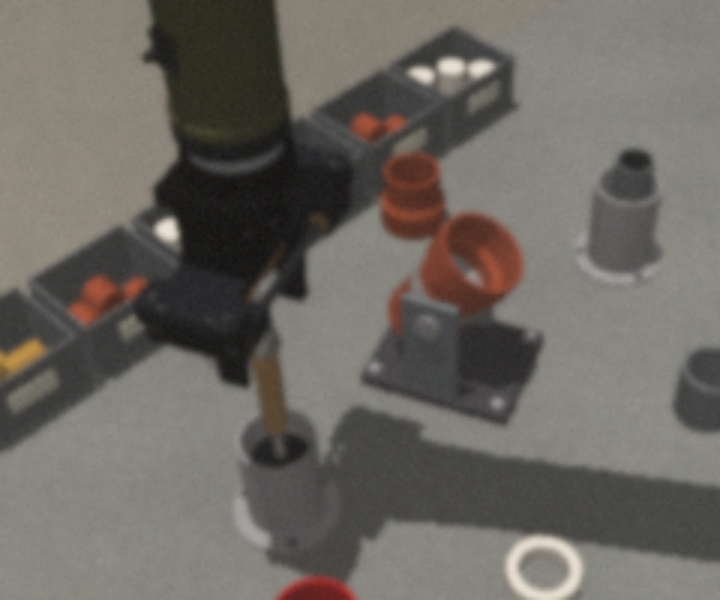

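View pics/wrist2.png

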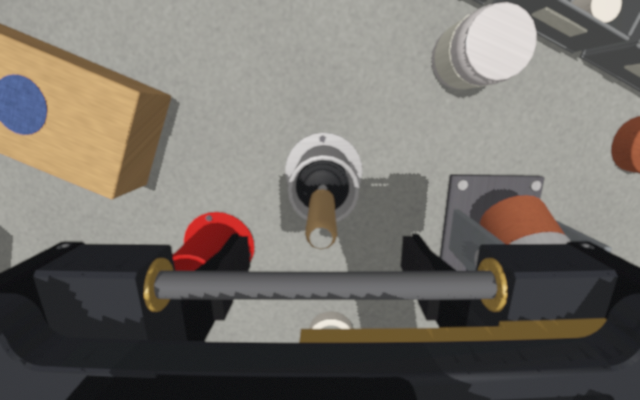

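{"name": "carry_out", "arguments": {"increments": [[0,0.001,-0.02,0,-1],[0,0.001,-0.045,0,-1],[0,0.001,-0.062,0,-1],[0,0.001,-0.067,0,-1],[0,0.001,-0.067,0,-1],[0,0.001,-0.067,0,1],[0,0.001,-0.067,0,1],[0,0.001,-0.067,0,1],[0,0.001,-0.067,0,1],[0,0.001,-0.067,0,1],[0,0.001,-0.067,0,1],[0,0.001,-0.067,0,1]], "grip_force": 15}}

```text
time_s: 4.1
tool_pos: [0.6088, 0.2233, 0.3378]
tool_rot: [180.0, -0.0, -67.5]
force: [-0.1, 0.3, 0.2]
grip_width: 0.0387
```

{"name": "carry_out", "arguments": {"increments": [[0,0,0,0,1],[0,0,0,0,1],[0,0,0,0,1],[0,0,0,0,1]]}}

```text
time_s: 4.5
tool_pos: [0.6088, 0.2233, 0.3376]
tool_rot: [180.0, -0.0, -67.5]
force: [-0.4, 0.1, -0.7]
grip_width: 0.0203
```

{"name": "carry_out", "arguments": {"increments": [[0,0,0.01,0,1],[0,0,0.025,0,1],[0,0,0.045,0,1],[0,0,0.07,0,1],[0,0,0.1,0,1],[0,0,0.13,0,1],[0,0,0.16,0,1],[0,0,0.185,0,1],[0,0,0.2,0,1],[0,0,0.2,0,1]]}}

```text
time_s: 5.5
tool_pos: [0.6084, 0.2238, 0.5421]
tool_rot: [-179.6, 0.0, -67.5]
force: [-0.9, -0.6, -0.8]
grip_width: 0.0202
```

```bash
cat > look.py <<'E'
import sys
from h import *
import pickle
tag=sys.argv[1]
o=env.get_obs();print(o['time_s'],o['tool_pos'].round(4),o['tool_rot'].round(2),o['force'].round(1),o['grip_width'])
for n in sys.argv[2:]:
    s=snap(n); pickle.dump(s,open(n+tag+'.pkl','wb'))
    c=proj([.61,.1,.15],s)[0].astype(int)
    if n=='side': im=cv2.resize(s[0][60:260,200:440],None,fx=3,fy=3,interpolation=cv2.INTER_CUBIC)
    elif n=='top': im=cv2.resize(s[0][110:250,220:420],None,fx=4,fy=4,interpolation=cv2.INTER_CUBIC)
    else: im=s[0]
    save(im,n+tag+'.png')
E
python3 look.py 3 side
```

```text
5.5 [0.6084 0.2238 0.5421] [-179.64    0.    -67.52] [-0.9 -0.6 -0.8] 0.02019387576574157
```

View pics/side3.png

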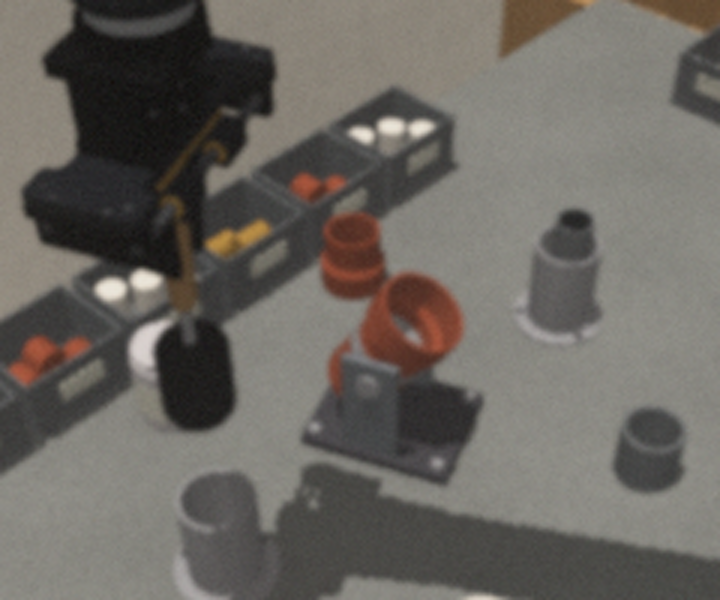

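{"name": "carry_out", "arguments": {"increments": [[-0.001,-0.015,0,0,1],[-0.002,-0.04,0,0,1],[-0.003,-0.075,0,0,1],[-0.005,-0.115,0,0,1],[-0.006,-0.155,0,0,1],[-0.008,-0.195,0,0,1],[-0.009,-0.222,0,0,1],[-0.01,-0.237,0,0,1],[-0.01,-0.242,0,0,1],[-0.01,-0.242,0,0,1],[-0.01,-0.242,0,0,1]]}}

```text
time_s: 6.65
tool_pos: [0.5987, -0.0167, 0.5377]
tool_rot: [-180.0, 0.1, -67.4]
force: [-0.2, 0.4, -0.3]
grip_width: 0.0203
```

```bash
python3 look.py 4 side top
```

```text
6.65 [ 0.5987 -0.0167  0.5377] [-1.7998e+02  6.0000e-02 -6.7360e+01] [-0.2  0.4 -0.3] 0.02033166834623071
```

View pics/side4.png

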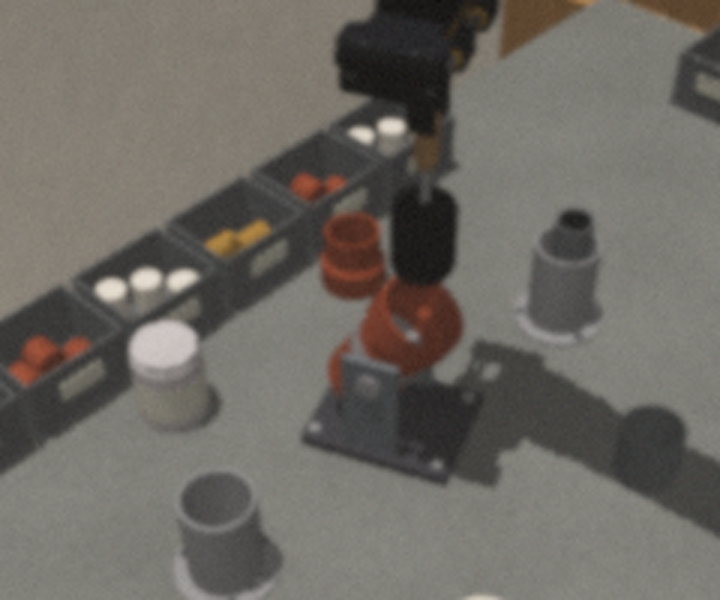

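View pics/top4.png

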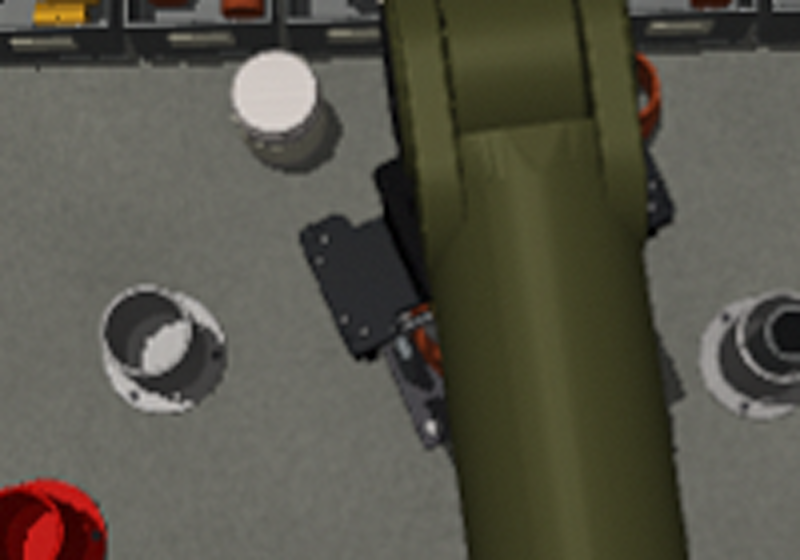

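{"name": "carry_out", "arguments": {"increments": [[0,0,-0.015,0,1],[0,0,-0.035,0,1],[0,0,-0.05,0,1],[0,0,-0.058,0,1],[0,0,-0.064,0,1],[0,0,-0.066,0,1],[0,0,-0.066,0,1]]}}

```text
time_s: 7.45
tool_pos: [0.5988, -0.0187, 0.472]
tool_rot: [-180.0, -0.0, -67.5]
force: [-0.0, 0.0, -1.4]
grip_width: 0.0205
```

```bash
cat > ax.py <<'E'
from h import *
import pickle,sys
from scipy.optimize import least_squares
def fit(tag,g):
    s=pickle.load(open(tag+'.pkl','rb')); X=cloud(s); hsv=cv2.cvtColor(s[0],cv2.COLOR_RGB2HSV)
    bl=(hsv[...,2]<40)
    wd=(hsv[...,0]>8)&(hsv[...,0]<22)&(hsv[...,1]>90)
    near=(np.linalg.norm(X-g,axis=-1)<.2)&(X[...,2]<g[2]-.02)
    A=X[near&bl&(X[...,2]<g[2]-.065)]; B=X[near&wd]
    B=B[np.linalg.norm(B-g,axis=1)<.07]
    P=np.vstack([A,B]); R_=np.r_[np.full(len(A),.028),np.full(len(B),.0105)]
    def f(p):
        v=np.array([p[0],p[1],-1]);v/=np.linalg.norm(v); o=g+np.array([p[2],p[3],0])
        D=P-o; return np.linalg.norm(D-np.outer(D@v,v),axis=1)-R_
    r=least_squares(f,[0,0,0,0],loss='soft_l1',f_scale=.002)
    v=np.array([r.x[0],r.x[1],-1]);v/=np.linalg.norm(v)
    th=np.radians(22.5); u=np.array([np.cos(th),np.sin(th),0]); w=np.array([-u[1],u[0],0])
    L=((A-g)@v); 
    print(tag,len(A),len(B),'err',np.median(abs(f(r.x))).round(4),'off',r.x[2:].round(4),'tilt lean',np.degrees(np.arctan2(v@u,-v[2])).round(1),'side',np.degrees(np.arctan2(v@w,-v[2])).round(1),'head span',np.percentile(L,[1,99]).round(3) if len(L) else '')
if __name__=='__main__':
    fit(sys.argv[1],np.array(eval(sys.argv[2])))
E
python3 look.py 5 side; python3 ax.py side4 "[.5987,-.0167,.3737]"; python3 ax.py side5 "[.5987,-.0177,.3077]"
```

```text
7.45 [ 0.5988 -0.0187  0.472 ] [-1.7998e+02 -1.0000e-02 -6.7530e+01] [-0.   0.  -1.4] 0.020491726737156237
side4 526 69 err 0.0017 off [ 0.0009 -0.0016] tilt lean 0.4 side 0.0 head span [0.093 0.158]
side5 457 49 err 0.0017 off [ 0.0011 -0.0034] tilt lean 0.6 side 0.2 head span [0.092 0.159]
```

View pics/side5.png

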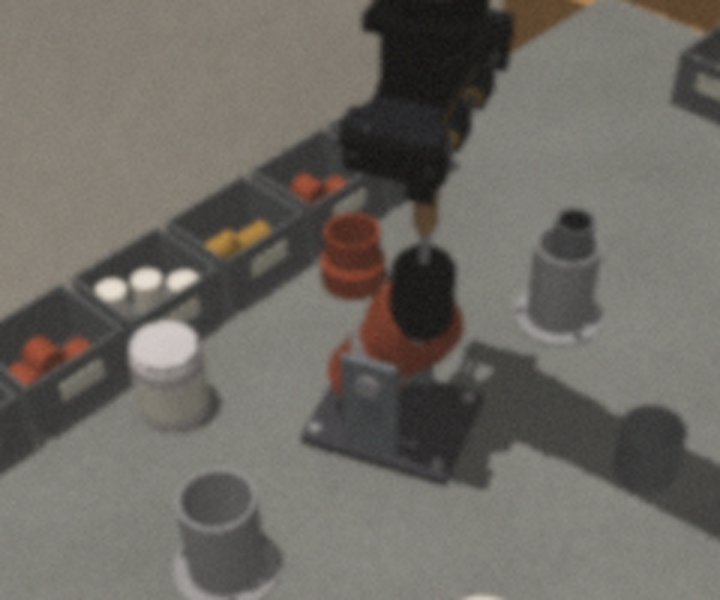

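Run:
```python
import numpy as np
for k in np.arange(0,1.01,.1):
    f=np.radians(30*k); a=20*k-168*np.sin(f); z=-18-16.6*k+168*np.cos(f)
    print(round(k,2),(a*.924).round(1),(a*.383).round(1),(z-150).round(1))
```

```text
0.0 0.0 0.0 0.0
0.1 -6.3 -2.6 -1.9
0.2 -12.5 -5.2 -4.2
0.3 -18.7 -7.8 -7.0
0.4 -24.9 -10.3 -10.3
0.5 -30.9 -12.8 -14.0
0.6 -36.9 -15.3 -18.2
0.7 -42.7 -17.7 -22.8
0.8 -48.4 -20.0 -27.8
0.9 -53.8 -22.3 -33.3
1.0 -59.1 -24.5 -39.1
```

{"name": "carry_out", "arguments": {"increments": [[-0.003,-0.001,-0.001,0,1],[-0.006,-0.002,-0.002,0,1],[-0.009,-0.003,-0.003,0,1],[-0.0125,-0.005,-0.004,0,1],[-0.0155,-0.006,-0.0055,0,1],[-0.0187,-0.0075,-0.007,0,1],[-0.022,-0.009,-0.0085,0,1],[-0.025,-0.01,-0.0103,0,1],[-0.028,-0.0115,-0.012,0,1],[-0.031,-0.0125,-0.014,0,1],[-0.031,-0.0125,-0.014,0,1]]}}

```text
time_s: 8.6
tool_pos: [0.5673, -0.0315, 0.4571]
tool_rot: [179.9, 0.0, -67.6]
force: [1.3, 1.1, 0.0]
grip_width: 0.0208
```

```bash
python3 look.py 6 side;  python3 ax.py side6 "[.568,-.031,.294]"
```

```text
8.6 [ 0.5673 -0.0315  0.4571] [ 1.7992e+02  1.0000e-02 -6.7560e+01] [1.3 1.1 0. ] 0.020756917598171862
side6 410 39 err 0.0019 off [ 0.0013 -0.0025] tilt lean 9.7 side 0.2 head span [0.093 0.152]
```

View pics/side6.png

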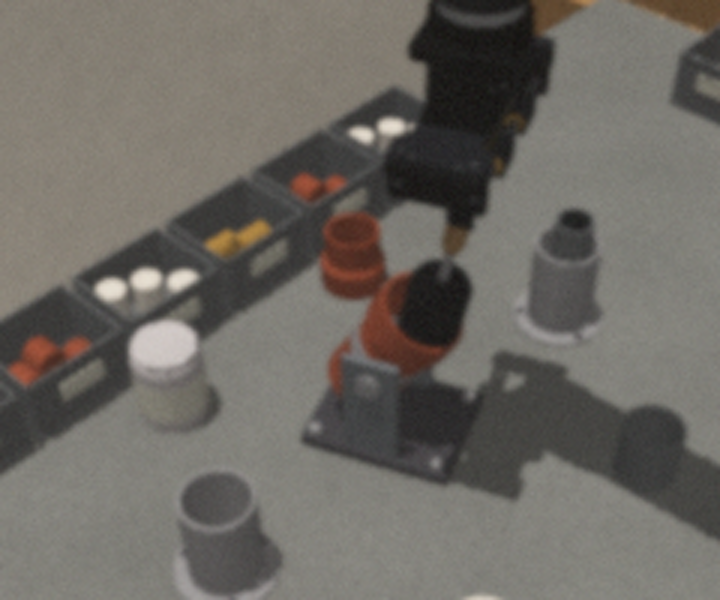

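{"name": "carry_out", "arguments": {"increments": [[-0.003,-0.001,-0.002,0,1],[-0.006,-0.0025,-0.004,0,1],[-0.009,-0.0035,-0.0065,0,1],[-0.012,-0.005,-0.009,0,1],[-0.0145,-0.006,-0.0115,0,1],[-0.0175,-0.007,-0.014,0,1],[-0.02,-0.0085,-0.0165,0,1],[-0.023,-0.0095,-0.019,0,1],[-0.0255,-0.0105,-0.022,0,1],[-0.028,-0.0115,-0.025,0,1],[-0.028,-0.0115,-0.025,0,1]]}}

```text
time_s: 9.75
tool_pos: [0.5393, -0.043, 0.432]
tool_rot: [179.9, 0.0, -67.6]
force: [1.7, 1.3, -0.7]
grip_width: 0.0206
```

```bash
python3 look.py 7 side;  python3 ax.py side7 "[.5395,-.0425,.269]"
```

```text
9.75 [ 0.5393 -0.043   0.432 ] [ 1.7992e+02  2.0000e-02 -6.7560e+01] [ 1.7  1.3 -0.7] 0.020563946848909866
side7 327 42 err 0.0055 off [-0.0154 -0.0144] tilt lean 36.3 side 28.7 head span [0.08  0.133]
```

View pics/side7.png

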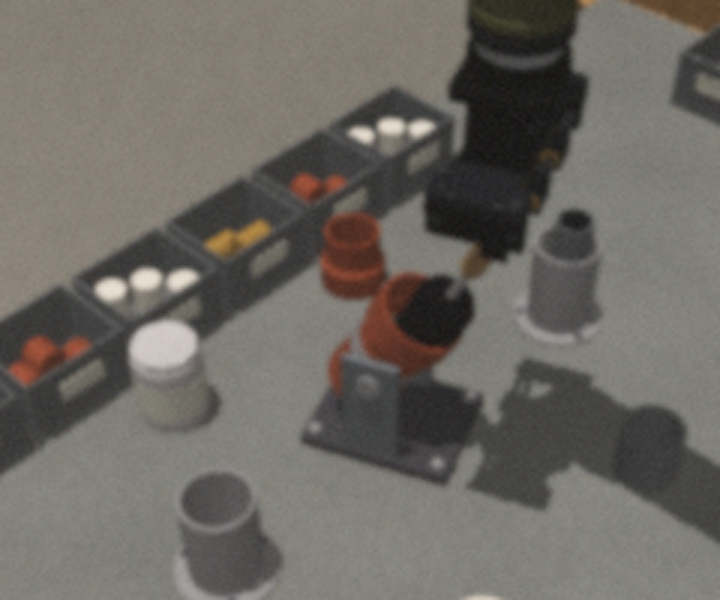

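{"name": "carry_out", "arguments": {"increments": [[0.002,0.001,-0.004,0,1],[0.0055,0.0025,-0.0105,0,1],[0.009,0.004,-0.017,0,1],[0.0125,0.005,-0.0235,0,1],[0.016,0.0065,-0.03,0,1],[0.0195,0.008,-0.0365,0,1],[0.023,0.0095,-0.043,0,1],[0.0265,0.011,-0.0495,0,1],[0.0295,0.0122,-0.0553,0,1],[0.032,0.0132,-0.06,0,1],[0.033,0.0137,-0.0623,0,1],[0.033,0.0137,-0.0623,0,1]]}}

```text
time_s: 11.0
tool_pos: [0.5728, -0.0289, 0.3699]
tool_rot: [180.0, 0.0, -67.5]
force: [1.2, -0.0, -0.1]
grip_width: 0.0205
```

```bash
python3 look.py 8 side
```

```text
11.0 [ 0.5728 -0.0289  0.3699] [ 1.7997e+02  2.0000e-02 -6.7520e+01] [ 1.2 -0.  -0.1] 0.020505973049471434
```

View pics/side8.png

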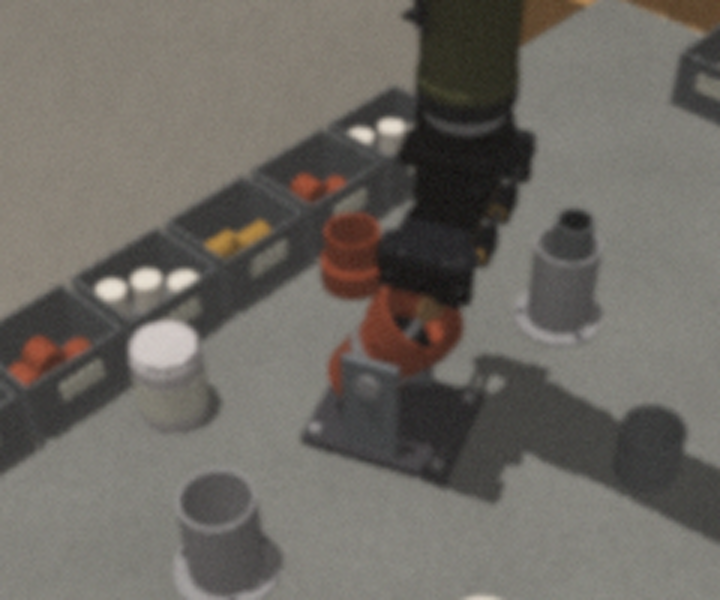

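{"name": "carry_out", "arguments": {"increments": [[0.001,0.0004,-0.002,0,1],[0.002,0.0008,-0.004,0,1],[0.003,0.0012,-0.006,0,1],[0.003,0.0012,-0.006,0,1]]}}

```text
time_s: 11.45
tool_pos: [0.5752, -0.0283, 0.3653]
tool_rot: [179.8, -0.0, -67.6]
force: [-4.2, -1.8, 6.9]
grip_width: 0.0204
```

{"name": "carry_out", "arguments": {"increments": [[0.001,0.0004,-0.0018,0,1],[0.001,0.0004,-0.0018,0,1]]}}

```text
time_s: 11.65
tool_pos: [0.5757, -0.0284, 0.3645]
tool_rot: [179.7, -0.1, -67.6]
force: [-7.1, -2.9, 13.3]
grip_width: 0.0206
```

{"name": "carry_out", "arguments": {"increments": [[-0.001,-0.0004,0.002,0,1],[-0.003,-0.0012,0.0055,0,1],[-0.007,-0.003,0.013,0,1],[-0.0115,-0.0048,0.0216,0,1],[-0.016,-0.0066,0.03,0,1],[-0.0208,-0.0086,0.039,0,1],[-0.0254,-0.0105,0.0476,0,1],[-0.03,-0.0124,0.0563,0,1],[-0.0347,-0.0144,0.065,0,1],[-0.0393,-0.0163,0.0736,0,1],[-0.0439,-0.0182,0.0823,0,1],[-0.048,-0.02,0.09,0,1],[-0.052,-0.0215,0.0975,0,1],[-0.0554,-0.023,0.104,0,1],[-0.0554,-0.023,0.104,0,1]], "grip_force": 40}}

```text
time_s: 13.15
tool_pos: [0.5212, -0.0506, 0.4679]
tool_rot: [-179.9, -0.1, -67.6]
force: [1.4, -0.5, -1.4]
grip_width: 0.02
```

```bash
python3 look.py 9 side
```

```text
13.15 [ 0.5212 -0.0506  0.4679] [-1.7993e+02 -8.0000e-02 -6.7570e+01] [ 1.4 -0.5 -1.4] 0.020008418352050635
```

View pics/side9.png

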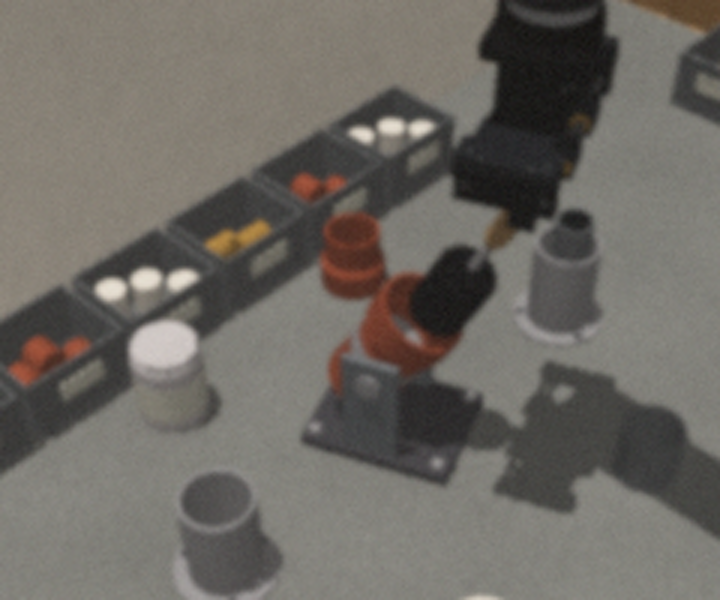

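{"name": "carry_out", "arguments": {"increments": [[-0.001,-0.0004,0.002,0,1],[-0.002,-0.0008,0.004,0,1],[-0.002,-0.0008,0.004,0,1],[-0.001,-0.0004,0.002,0,1],[0.002,0.0008,-0.0038,0,1],[0.006,0.0025,-0.0113,0,1],[0.0105,0.0044,-0.0197,0,1],[0.015,0.0062,-0.0282,0,1],[0.0196,0.0081,-0.0367,0,1],[0.0242,0.01,-0.0454,0,1],[0.0288,0.012,-0.054,0,1],[0.0334,0.0139,-0.0627,0,1],[0.038,0.0158,-0.0713,0,1],[0.0426,0.0177,-0.08,0,1],[0.0472,0.0196,-0.0886,0,1],[0.051,0.0212,-0.0957,0,1],[0.0535,0.0222,-0.1004,0,1],[0.055,0.0228,-0.1032,0,1],[0.0558,0.0231,-0.1047,0,1],[0.0558,0.0231,-0.1047,0,1]]}}

```text
time_s: 15.2
tool_pos: [0.5763, -0.0278, 0.3651]
tool_rot: [179.8, -0.1, -67.6]
force: [-11.2, -2.9, 17.3]
grip_width: 0.0201
```

{"name": "carry_out", "arguments": {"increments": [[-0.001,-0.0004,0.002,0,1],[-0.003,-0.0012,0.0055,0,1],[-0.007,-0.003,0.013,0,1],[-0.0115,-0.0048,0.0216,0,1],[-0.016,-0.0066,0.03,0,1],[-0.0208,-0.0086,0.039,0,1],[-0.0254,-0.0105,0.0476,0,1],[-0.03,-0.0124,0.0563,0,1],[-0.0347,-0.0144,0.065,0,1],[-0.0393,-0.0163,0.0736,0,1],[-0.0439,-0.0182,0.0823,0,1],[-0.048,-0.02,0.09,0,1],[-0.052,-0.0215,0.0975,0,1],[-0.0556,-0.023,0.104,0,1],[-0.0575,-0.0238,0.108,0,1],[-0.0578,-0.0239,0.1087,0,1],[-0.0578,-0.0239,0.1087,0,1]]}}

```text
time_s: 16.9
tool_pos: [0.5194, -0.0511, 0.4706]
tool_rot: [180.0, 0.0, -67.5]
force: [0.4, 0.6, -0.4]
grip_width: 0.0203
```

```bash
python3 look.py 10 side
```

```text
16.9 [ 0.5194 -0.0511  0.4706] [180.     0.   -67.53] [ 0.4  0.6 -0.4] 0.0202679097228804
```

View pics/side10.png

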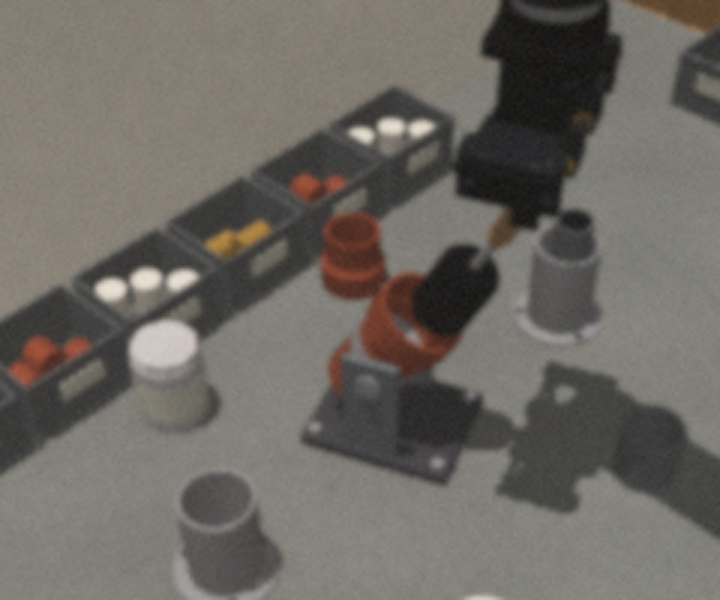

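```bash
sed -i "s/\[0,0,0,0\],loss/X0,loss/; s/def fit(tag,g):/def fit(tag,g,X0=(0,0,0,0)):/; s/fit(sys.argv\[1\],np.array(eval(sys.argv\[2\])))/fit(sys.argv[1],np.array(eval(sys.argv[2])),(.53,.22,0,0))/" ax.py
sed -i "s/A=X\[near&bl&(X\[...,2\]<g\[2\]-.065)\]/vv=np.array([X0[0],X0[1],-1]);vv\/=np.linalg.norm(vv);al=(X-g)@vv;pd=np.linalg.norm((X-g)-al[...,None]*vv,axis=-1);A=X[near\&bl\&(al>.085)\&(pd<.04)]/" ax.py
sed -i "s/B=B\[np/print(len(B));B=B[np/" ax.py
python3 ax.py side10 "[.5194,-.0511,.3066]";python3 ax.py side9 "[.5212,-.0506,.3039]"
```

```text
56
side10 459 45 err 0.0018 off [ 0.0002 -0.0022] tilt lean 26.3 side 0.1 head span [0.092 0.157]
55
side9 459 46 err 0.0018 off [ 0.0008 -0.0028] tilt lean 26.3 side 0.3 head span [0.092 0.157]
```

{"name": "carry_out", "arguments": {"increments": [[0.001,0.0004,-0.002,0,1],[0.004,0.0017,-0.0075,0,1],[0.0085,0.0035,-0.016,0,1],[0.013,0.0054,-0.0244,0,1],[0.0176,0.0073,-0.033,0,1],[0.0222,0.0092,-0.0416,0,1],[0.0268,0.0111,-0.0503,0,1],[0.0314,0.013,-0.0589,0,1],[0.036,0.0149,-0.0676,0,1],[0.0406,0.0168,-0.0762,0,1],[0.0452,0.0187,-0.0849,0,1],[0.0495,0.0205,-0.093,0,1],[0.053,0.022,-0.0995,0,1],[0.0555,0.023,-0.1042,0,1],[0.057,0.0236,-0.107,0,1],[0.0578,0.0239,-0.1087,0,1],[0.0578,0.0239,-0.1087,0,1]]}}

```text
time_s: 18.65
tool_pos: [0.5763, -0.0278, 0.3651]
tool_rot: [179.8, -0.1, -67.6]
force: [-11.5, -2.5, 17.0]
grip_width: 0.02
```

{"name": "carry_out", "arguments": {"increments": [[-0.001,-0.0004,0.002,0,1],[-0.003,-0.0012,0.0055,0,1],[-0.007,-0.003,0.013,0,1],[-0.0115,-0.0048,0.0216,0,1],[-0.016,-0.0066,0.03,0,1],[-0.0208,-0.0086,0.039,0,1],[-0.0254,-0.0105,0.0476,0,1],[-0.03,-0.0124,0.0563,0,1],[-0.0347,-0.0144,0.065,0,1],[-0.0393,-0.0163,0.0736,0,1],[-0.0439,-0.0182,0.0823,0,1],[-0.048,-0.02,0.09,0,1],[-0.052,-0.0215,0.0975,0,1],[-0.0556,-0.023,0.104,0,1],[-0.0575,-0.0238,0.108,0,1],[-0.0578,-0.0239,0.1087,0,1],[-0.0578,-0.0239,0.1087,0,1],[-0.0578,-0.0239,0.1087,0,1]]}}

```text
time_s: 20.45
tool_pos: [0.5194, -0.0511, 0.4703]
tool_rot: [180.0, 0.0, -67.5]
force: [-0.7, -0.0, -1.0]
grip_width: 0.0199
```

```bash
python3 look.py 11 side; python3 ax.py side11 "[.5194,-.0511,.3066]"
python3 - <<'E'
import numpy as np
# reverse arc from tip +4 on-axis (k=1.0 insert 36mm first), to phi=-8
G0=None
for k,(ta,tz,ph) in enumerate([(-2,3.5,30),(15,-26,30),(14,-25,24),(12,-23,18),(9,-21,12),(6,-19,6),(3,-18,0),(2,-17,-5),(2,-17,-10)]):
    f=np.radians(ph);a=ta-168*np.sin(f);z=tz+168*np.cos(f)
    if G0 is None:G0=(a,z)
    print(ph,((a-G0[0])*.924).round(1),((a-G0[0])*.383).round(1),(z-G0[1]).round(1))
E
```

```text
20.45 [ 0.5194 -0.0511  0.4703] [ 1.7997e+02  3.0000e-02 -6.7520e+01] [-0.7 -0.  -1. ] 0.01994730654691102
59
side11 460 48 err 0.0019 off [ 0.0006 -0.0023] tilt lean 26.0 side 0.2 head span [0.092 0.157]
30 0.0 0.0 0.0
30 15.7 6.5 -29.5
24 29.3 12.1 -20.5
18 42.6 17.7 -12.2
12 55.5 23.0 -5.7
6 68.8 28.5 -0.9
0 82.2 34.1 1.0
-5 94.8 39.3 1.4
-10 108.3 44.9 -0.5
```

{"name": "carry_out", "arguments": {"increments": [[0.004,0.0017,-0.0075,0,1],[0.008,0.0033,-0.015,0,1],[0.012,0.005,-0.0225,0,1],[0.0157,0.0065,-0.0295,0,1],[0.0157,0.0065,-0.0295,0,1],[0.0225,0.0093,-0.025,0,1],[0.0293,0.0121,-0.0205,0,1],[0.036,0.0149,-0.0163,0,1],[0.0426,0.0177,-0.0122,0,1],[0.049,0.0203,-0.009,0,1],[0.0555,0.023,-0.0057,0,1],[0.062,0.0257,-0.0033,0,1],[0.0688,0.0285,-0.0009,0,1],[0.0755,0.0313,0,0,1],[0.0822,0.0341,0.001,0,1],[0.0822,0.0341,0.001,0,1]], "grip_force": 12}}

```text
time_s: 22.1
tool_pos: [0.6024, -0.0167, 0.4714]
tool_rot: [-180.0, 0.0, -67.5]
force: [0.2, 0.9, -1.2]
grip_width: 0.0205
```

```bash
sed -i "s/(.53,.22,0,0)/eval(sys.argv[3])/" ax.py; python3 look.py 12 side; python3 ax.py side12 "env.get_obs()['tool_pos']-[0,0,.164]" "(.1,.04,0,0)"
```

```text
22.1 [ 0.6024 -0.0167  0.4714] [-1.7996e+02  2.0000e-02 -6.7490e+01] [ 0.2  0.9 -1.2] 0.020477930266488607
53
side12 419 44 err 0.0019 off [ 0.0004 -0.0026] tilt lean 3.0 side 0.2 head span [0.092 0.157]
```

View pics/side12.png

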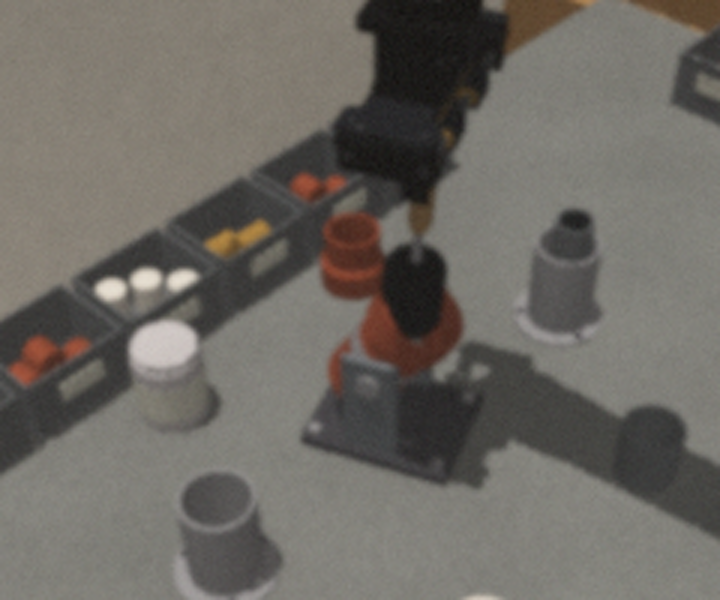

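{"name": "carry_out", "arguments": {"increments": [[0.005,0.002,0,0,1],[0.01,0.004,0,0,1],[0.01,0.004,0,0,1],[0.01,0.004,0.01,0,1],[0.008,0.003,0.025,0,1],[0.004,0.002,0.045,0,1],[0.004,0.002,0.065,0,1],[0.004,0.002,0.075,0,1],[0.004,0.002,0.075,0,1]]}}

```text
time_s: 23.05
tool_pos: [0.6056, -0.0148, 0.5494]
tool_rot: [-179.8, -0.1, -67.5]
force: [0.1, 0.4, -0.3]
grip_width: 0.0205
```

```bash
python3 look.py 13 side; python3 ax.py side13 "env.get_obs()['tool_pos']-[0,0,.164]" "(.01,.00,0,0)"; python3 ax.py side3 "[.6084,.2238,.3781]" "(.01,.00,0,0)"
```

```text
23.05 [ 0.6056 -0.0148  0.5494] [-1.7975e+02 -1.1000e-01 -6.7530e+01] [ 0.1  0.4 -0.3] 0.020474009056544323
80
side13 541 80 err 0.0018 off [-0.0012 -0.0021] tilt lean -0.1 side -0.4 head span [0.091 0.155]
86
side3 635 86 err 0.0016 off [ 0.0028 -0.0003] tilt lean 0.4 side -0.1 head span [0.093 0.157]
```

{"name": "carry_out", "arguments": {"increments": [[0,0.015,0,0,1],[0.001,0.04,0,0,1],[0.002,0.075,0,0,1],[0.003,0.115,0,0,1],[0.004,0.155,0,0,1],[0.006,0.195,0,0,1],[0.007,0.222,0,0,1],[0.007,0.235,-0.01,0,1],[0.007,0.239,-0.04,0,1],[0.007,0.239,-0.07,0,1],[0.007,0.239,-0.09,0,1],[0.007,0.239,-0.095,0,1],[0.007,0.239,-0.095,0,1],[0.007,0.239,-0.095,0,1]]}}

```text
time_s: 24.5
tool_pos: [0.6128, 0.2238, 0.4527]
tool_rot: [-179.9, -0.0, -67.6]
force: [-0.3, 0.8, 0.2]
grip_width: 0.0206
```

```bash
python3 look.py 14 side; python3 ax.py side14 "env.get_obs()['tool_pos']-[0,0,.164]" "(.01,.00,0,0)"; python3 fit2.py side14 | grep cup
```

```text
24.5 [0.6128 0.2238 0.4527] [-1.7992e+02 -1.0000e-02 -6.7560e+01] [-0.3  0.8  0.2] 0.020603678696956708
65
side14 533 65 err 0.0019 off [-0.001  -0.0036] tilt lean -0.4 side 0.5 head span [0.092 0.157]
side14 cup 123 [0.6113 0.2223] 0.0001
```

View pics/side14.png

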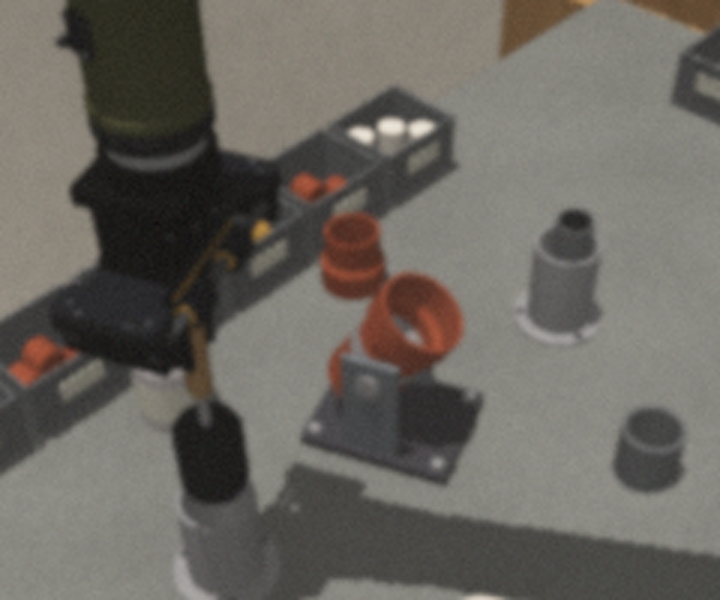

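{"name": "carry_out", "arguments": {"increments": [[0,0.001,-0.005,0,1],[0,0.001,-0.012,0,1],[0,0.001,-0.018,0,1],[0,0.001,-0.024,0,1],[0,0.001,-0.03,0,1],[0,0.001,-0.036,0,1],[0,0.001,-0.036,0,1]]}}

```text
time_s: 25.25
tool_pos: [0.6124, 0.2247, 0.4144]
tool_rot: [179.9, -0.0, -67.5]
force: [-0.5, -0.6, -0.8]
grip_width: 0.0204
```

```bash
python3 look.py 15 side; python3 ax.py side15 "env.get_obs()['tool_pos']-[0,0,.164]" "(.01,.00,0,0)"
```

```text
25.25 [0.6124 0.2247 0.4144] [179.89  -0.   -67.53] [-0.5 -0.6 -0.8] 0.020358679624370747
59
side15 464 59 err 0.0018 off [-0.0019 -0.0034] tilt lean -0.5 side 0.2 head span [0.093 0.15 ]
```

View pics/side15.png

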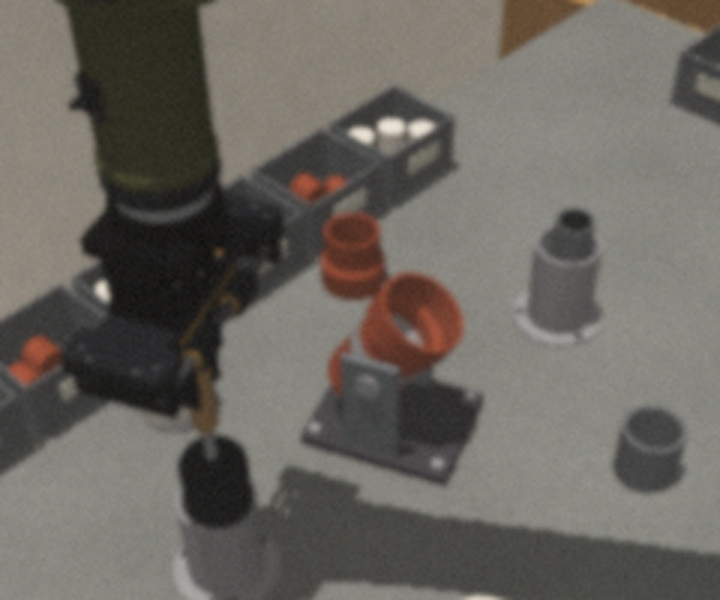

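Entering the cup without force (tip about 18 mm below the rim). Lowering on.

{"name": "carry_out", "arguments": {"increments": [[0,0,-0.01,0,1],[0,0,-0.022,0,1],[0,0,-0.034,0,1],[0,0,-0.046,0,1],[0,0,-0.056,0,1],[0,0,-0.064,0,1],[0,0,-0.07,0,1],[0,0,-0.074,0,1],[0,0,-0.074,0,1]]}}

```text
time_s: 26.2
tool_pos: [0.6125, 0.2248, 0.3412]
tool_rot: [180.0, -0.0, -67.5]
force: [1.2, -0.4, -1.2]
grip_width: 0.0204
```

{"name": "carry_out", "arguments": {"increments": [[0,0,-0.001,0,1],[0,0,-0.002,0,1],[0,0,-0.003,0,1],[0,0,-0.004,0,1],[0,0,-0.004,0,1]]}}

```text
time_s: 26.7
tool_pos: [0.6125, 0.2249, 0.3376]
tool_rot: [180.0, -0.0, -67.5]
force: [0.5, 0.3, -1.6]
grip_width: 0.0201
```

{"name": "carry_out", "arguments": {"increments": [[0,0,-0.001,0,1],[0,0,-0.002,0,1],[0,0,-0.002,0,1]]}}

```text
time_s: 27.0
tool_pos: [0.6127, 0.2251, 0.3373]
tool_rot: [-179.9, -0.0, -67.5]
force: [-1.5, -0.7, 5.6]
grip_width: 0.0206
```

{"name": "carry_out", "arguments": {"increments": [[0,0,-0.001,0,0.2],[0,0,-0.001,0,-0.3],[0,0,-0.001,0,-1],[0,0,-0.001,0,-1],[0,0,-0.001,0,-1],[0,0,-0.001,0,-1],[0,0,-0.001,0,-1],[0,0,-0.001,0,-1],[0,0,-0.001,0,-1]]}}

```text
time_s: 27.9
tool_pos: [0.6126, 0.2249, 0.3347]
tool_rot: [-180.0, -0.0, -67.5]
force: [0.7, -0.3, 0.5]
grip_width: 0.0834
```

{"name": "carry_out", "arguments": {"increments": [[0,0,0.01,0,-1],[0,0,0.03,0,-1],[0,0,0.06,0,-1],[0,0,0.09,0,-1],[0,0,0.12,0,-1],[0,0,0.14,0,-1],[-0.01,-0.05,0.14,0,-1],[-0.03,-0.1,0.14,0,-1],[-0.05,-0.15,0.14,0,-1],[-0.08,-0.2,0.14,0,-1],[-0.1,-0.24,0.14,0,-1],[-0.12,-0.28,0.14,0,-1],[-0.13,-0.3,0.14,0,-1],[-0.13,-0.3,0.14,0,-1],[-0.13,-0.3,0.14,0,-1]]}}

```text
time_s: 29.4
tool_pos: [0.4824, -0.075, 0.4756]
tool_rot: [-179.9, -0.0, -67.6]
force: [1.1, 0.9, -0.3]
grip_width: 0.087
```

```bash
python3 look.py 16 side top
python3 - <<'E'
from h import *
import pickle
for n in('top','side'):
    a=pickle.load(open(n+'0.pkl','rb'));b=pickle.load(open(n+'16.pkl','rb'))
    X=cloud(b); q=X[(abs(X[...,0]-.61)<.025)&(abs(X[...,1]-.222)<.025)&(X[...,2]>.12)]
    print(n,len(q),q.mean(0).round(4),q[:,2].max())
E
```

```text
29.4 [ 0.4824 -0.075   0.4756] [-1.7992e+02 -4.0000e-02 -6.7590e+01] [ 1.1  0.9 -0.3] 0.0870228233675675
top 73 [0.6013 0.2198 0.1739] 0.20634854825316573
side 217 [0.6017 0.2271 0.1665] 0.20551110104352044
```

View pics/side16.png

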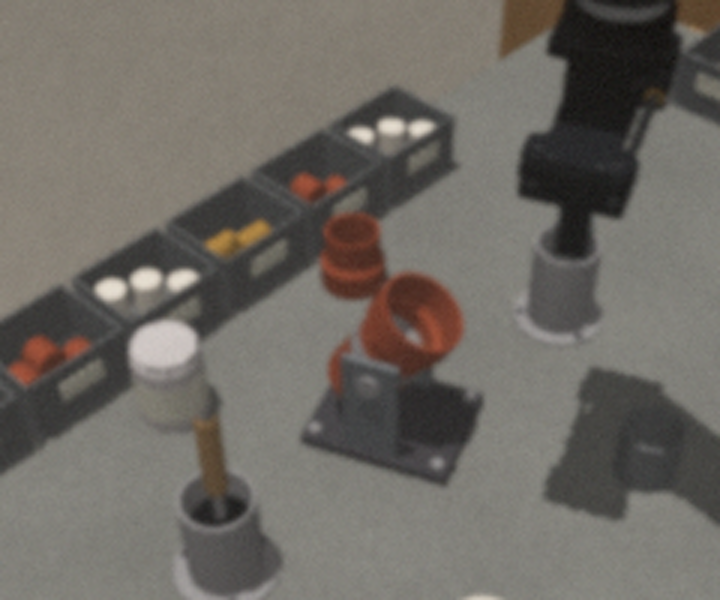

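View pics/top16.png

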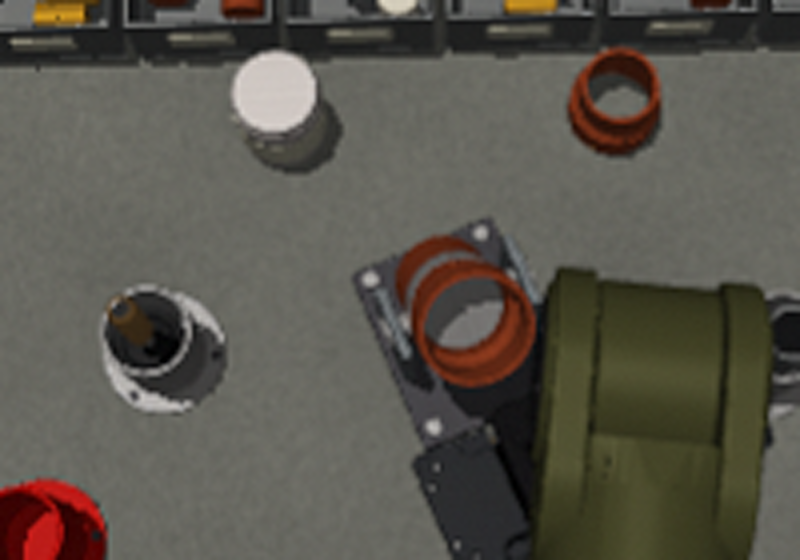

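```bash
python3 -c "
from cell import env
print(env.get_obs()['time_s']); print(env.sign_off())"
```

```text
29.5
the job is handed in; nothing more can be done
None
```

The brush is back standing in its own steel cup after three strokes in the pipe. I handed the job in at 29.5 s; no verdict was reported.

- **Scrubbing:** I took the brush from the left steel cup and let it pivot in the grip to the pipe's lean. Each push ended on the pipe bottom, felt at 15 to 21 N at the expected depth of about 119 mm. After each push I drew the tip back to the mouth, about 0.5 to 4 mm past it.
- **Extra partial entry:** After the third stroke I put the head about 34 mm back into the mouth, only to set the brush upright again. It went nowhere near the bottom.
- **Putting it back:** I lowered the brush until the cup bottom pushed back with about 5.6 N, let go, and moved the arm clear.

**Last checks:**
- Both cameras show the brush upright in its cup, with its top at 206 mm, the same as at the start.
- The parts of the counter in view look undisturbed. I compared those by eye only, not by measurement, and the arm partly covered the offcut and spare cup in the final top view.
- **Disagreements:** Camera estimates of the cup and pipe positions differed by 2 to 5 mm. The tilt in the pipe at the end of each draw measured about 26 degrees rather than 30, because the head sits loosely there. Neither caused trouble.

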